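# Make up two die-service kits on the kit boards

### The arm

A 6-joint arm with a two-finger parallel gripper is mounted at the origin on the work surface. World frame = base frame: x ahead of the robot, y to its left, z up, the work surface at z = 0. Lengths are in m, angles in degrees, forces in N, time in s.
With the tool pointing down it reaches from about 0.35 to 0.725 m from the base axis. Payload 6 kg.
Tool frame: the origin (TCP) lies midway between the tips of the shut fingers; the grasp point (between the pads) lies robot.hold_point_z behind it (robot.hold_point_z is the distance from the TCP to the grasp point, in m); z points along the fingers, y is the direction in which the jaws open and shut (so a half turn about z gives the same grasp; the last joint's range is limited). The gripper opens to 85 mm and grips with 20 to 120 N. Pads are 22 mm wide; open, the fingers measure 114 mm over their backs; the gripper's body (76 mm by 85 mm) begins 54 mm behind the grasp point. The pads swing forward as they close: fully open they stand 13 mm farther back than shut.
Start: joints at [93.088, 2.303, 4.859, 0, -92.561, -19.12], TCP at [0.166, 0.577, 0.231] pointing down, gripper open.
Joint ranges: [-146.85, 146.85], [-73.84, 115.35], [-62.03, 85.46], [-188.31, 113.3], [-161.28, -10.13], [-171.36, 171.36]. Speed limits (degrees/s): [147.25, 147.25, 172.46, 180, 180, 180].

### API

Orientations are given as [roll, pitch, yaw] about the fixed x, y, z axes, in that order (R = Rz(yaw) Ry(pitch) Rx(roll)).
In Python, from rig import robot, viewer, workorder gives the robot as it stands. The module is installed in compiled form; this text tells all that it offers.
- The arm moves only by the tool arm_command, never from a script. Its argument "commands" is a list of rows, each a list of 2 entries, a list of its own where there are three numbers: the shift along the tool's x, y, z in m, then the turn, a rotation vector about the tool's x, y, z in degrees. A call has 1 to 20 rows; each row is the pose to reach, as a shift and turn from the pose measured when the call began, along the tool's axes at that moment; what a row does not reach only later rows make up. A row lasts 1/8 s, in which the tool goes at most 62.5 mm and 10.7 degrees, less where a joint would pass 70% of its speed; a pose out of reach is approached as far as the arm can. A call with a gripper value outside its range is refused whole. "claw" is the finger opening in m, from 0 to 0.0854, set as the call begins (left out, the last holds). The fingers move at their own pace and stop on an object; "newtons" is the grip in N (left out, the last holds). Time passes only in rows, so rows that repeat a pose let the fingers close. It gives the time, the measured TCP pose, the force and the opening at its end, in the units of the state.
- robot.observe(): the state, without advancing time (a new reading comes with each control period).
- viewer.get_image(name): name is "scene" or "top" or "wrist"; returns (picture, depth): 400x640x3 uint8, red, green, blue; 400x640 float32, m along the optical axis (not along the pixel's ray), 0 where there is no reading.
- viewer.camera_model(name): a dict with "intrinsics" (3x3 intrinsics, pixels), "k1" (the pictures are not rectified: a ray, as slopes to the right and down, at radius r is drawn at 1 + k1 r^2 times it, then the intrinsics apply), "rvec" (rotation vector, rad) and "tvec" (3), from world to camera coordinates, as OpenCV has them; the wrist camera has in their place "hand_eye" (4x4, takes a point from camera to tool coordinates, whose origin is the TCP and whose axes are the flange's). Camera axes: x right, y down, z forward; pixel columns grow to the right and rows downward; lengths in m; the calibration is good to about 2 mm. A picture is of the moment at which its call begins: read the wrist's pose just before it. camera_model takes no time and is no camera call.
- workorder.hand_in(): hands the job in, once; it reports no verdict.
The state is a dict: "time_s": time; "joint_positions": joint angles; "qd": joint speeds; "effort": joint torques, N m; "tool_pos": TCP position; "tcp_rot": TCP orientation; "contact_force": force on the tool from outside, world axes, zero at the start; "ft_torque": the same for the moment, N m; "width": finger opening in m.
Only numpy, scipy, OpenCV 4.12 (cv2) and the standard library are available. Lean on these libraries where they do the work, as an engineer would, in place of code of your own. Each camera call takes 0.05 s, during which the arm holds its last target.

### The job

Make up the two die-service kits from the loose parts: on the long board with three pockets, the ball-cage pillar goes in the back pocket (the end away from the robot), the bush in the middle one and the stop post in the front one; on the short board with two pockets, the smooth pillar goes in the back pocket and the rectangular die insert in the front one. On each board put the tall pillar in first, before any shorter part goes on that board; set every part down upright on the floor of its pocket, without dropping it. The vee block, the punch plate and the screw jack belong to neither kit: leave them where they are.

Things in the scene. Friction and masses are not known exactly. Their poses are not given: they have to be found in the camera images.
- ball_pillar: Ball-cage guide pillar, loose, upright, 152 mm tall, the tallest loose part: black foot 36 mm in diameter and 36 mm high, then a cage studded with small steel balls (a firm cylinder 32 mm in diameter; the balls are only looks) up to 138 mm, then a plain end 25 mm in diameter. 0.48 to 0.75 kg. Origin: centre of the underside, z up along the pillar.
- smooth_pillar: Smooth ground guide pillar, loose, standing upright, 130 mm tall: round foot flange 42 mm in diameter and 14 mm high, then a plain steel shank 28 mm in diameter up to 126 mm. About 0.55 kg (0.44 to 0.69). Origin: centre of the underside, z up along the pillar.
- bush: Plain guide bush, loose, standing upright: steel tube 52 mm outside, 34 mm bore, 62 mm tall, with one thin dark band near the foot. About 0.45 kg (0.36 to 0.56). Origin: centre of the underside, z up along the bore.
- stop_post: Stop post, loose, standing upright: solid steel cylinder 38 mm in diameter, 50 mm tall, with a small screw hole (looks 17 mm wide) in the middle of its top. About 0.4 kg (0.32 to 0.5). Origin: centre of the underside, z up.
- die_insert: Die insert, loose: rectangular steel block, 50 mm along its x, 40 mm along its y, 45 mm tall, with a round die opening ringed by small holes and four corner holes on its top (only for looks). About 0.5 kg (0.4 to 0.63). Origin: centre of the underside, z up.
- long_board: Long wooden kit board, fixed, 262 mm (x) by 100 mm (y), 18 mm thick, with three round pockets 12 mm deep (floors 6 mm above the bench). Its x points away from the robot within 0.2 rad. Origin: centre of the underside. Pocket centres at y = 0: back x = +80 mm (60 mm wide, ball-cage pillar), middle x = 0 (72 mm wide, bush), front x = -80 mm (60 mm wide, stop post).
- short_board: Short wooden kit board, fixed, 178 mm (x) by 100 mm (y), 18 mm thick, with two pockets 12 mm deep (floors 6 mm above the bench). Its x points away from the robot within 0.2 rad. Origin: centre of the underside. Pocket centres at y = 0: back x = +40 mm (round, 60 mm wide, smooth pillar), front x = -40 mm (rectangular, 66 mm in x by 58 mm in y, die insert).
- vee_block: Bystander, loose: dark steel vee block 50 x 44 mm and 38 mm tall, with a V groove along the top. Belongs to no kit. Origin: centre of the underside.
- punch_plate: Bystander, loose: flat round steel plate 60 mm in diameter and 18 mm thick, with a centre hole and six screws in a circle. Belongs to no kit. Origin: centre of the underside.
- screw_jack: Bystander, loose: small machinist's screw jack 49 mm tall: dark conical base 42 mm in diameter, knurled ring, small round head on a screw. Belongs to no kit. Origin: centre of the underside.
Things that resemble listed ones, but are neither listed nor needed, are in the scene too. Leave any blue or pink look-alike of the stop_post alone.

How it is judged:
By the outcome, as a careful person would: the job done as asked, in the order asked, and still so for the second after the job is handed in, with the robot touching nothing.
It also fails if it takes over 125 s, if anything falls off the work surface, if the arm or the gripper's body presses on something with over 40 N, if the wrist force passes 120 N, or if a joint passes its speed limit or range.

## Working session

There is one attempt and no reset: what is moved stays moved. The work goes in short steps, Python scripts to look and compute and a tool call to move; the robot and the scene stay as the last step left them, time stands still between calls to the robot, and variables do not carry over. Pictures are saved under pics/ and viewed, and the job is handed in when it is done.

Besides the shell and the picture viewer there is one more tool, called after "Emit:" as name([rows], argument=value, ...), one row to a line, values as JSON. arm_command: Moves the arm, as the interface text tells. Its arguments: {"type":"object","properties":{"commands":{"type":"array","items":{"type":"array"}},"claw":{"type":"number"},"newtons":{"type":"number"}},"required":["commands"]}

```bash
mkdir -p pics; python3 - <<'E'
from rig import robot, viewer, workorder
import cv2, numpy as np
print(robot.observe(), robot.hold_point_z)
for n in ["scene","top","wrist"]:
    im,d=viewer.get_image(n)
    cv2.imwrite(f"pics/{n}0.png",im[:,:,::-1]); np.save(f"{n}0.npy",d); np.save(f"{n}0im.npy",im)
    print(n,viewer.camera_model(n))
E
```

```text
{'time_s': 0.0, 'joint_positions': array([ 9.30874935e+01,  2.33925964e+00,  4.80130721e+00, -2.79184515e-02,
       -9.25612371e+01, -1.91197368e+01]), 'qd': array([-0.08589195,  0.05442074,  0.04053053,  0.02922544,  0.04022923,
       -0.02645779]), 'effort': array([-1.27025587e-04, -3.68193948e+01,  3.47420275e+01,  6.93246827e+00,
       -5.36653533e-03,  3.30350126e-06]), 'tool_pos': array([0.16552769, 0.57636932, 0.23025848]), 'tcp_rot': array([ 1.79897146e+02, -6.13473620e-03, -1.60310144e+01]), 'contact_force': array([-0.24195508,  0.39806152,  0.72245043]), 'ft_torque': array([-0.02545132,  0.01038985, -0.04424905]), 'width': 0.0852916394735441} 0.0187
scene {'intrinsics': array([[429.06122221,   0.        , 318.56529687],
       [  0.        , 429.06122221, 195.52515485],
       [  0.        ,   0.        ,   1.        ]]), 'k1': -0.03911021978458797, 'rvec': array([ 1.90683299,  1.61995256, -0.6145489 ]), 'tvec': array([-0.11452423, -0.35965796,  1.15411298])}
top {'intrinsics': array([[409.90307373,   0.        , 317.55656571],
       [  0.        , 409.90307373, 201.9060326 ],
       [  0.        ,   0.        ,   1.        ]]), 'k1': -0.042536383629311725, 'rvec': array([ 2.18516693, -2.13108295,  0.12669268]), 'tvec': array([-0.00924047,  0.49912086,  0.76457364])}
wrist {'intrinsics': array([[312.79826219,   0.        , 315.43077036],
       [  0.        , 312.79826219, 197.43563647],
       [  0.        ,   0.        ,   1.        ]]), 'k1': -0.005202902350273944, 'hand_eye': array([[-1.14900968e-04, -9.49152153e-01, -3.14817688e-01,
         8.01362374e-02],
       [ 9.99999993e-01, -9.59765225e-05, -7.56140628e-05,
        -9.84319494e-04],
       [ 4.15541436e-05, -3.14817694e-01,  9.49152157e-01,
        -1.42754432e-01],
       [ 0.00000000e+00,  0.00000000e+00,  0.00000000e+00,
         1.00000000e+00]])}
```

View pics/top0.png

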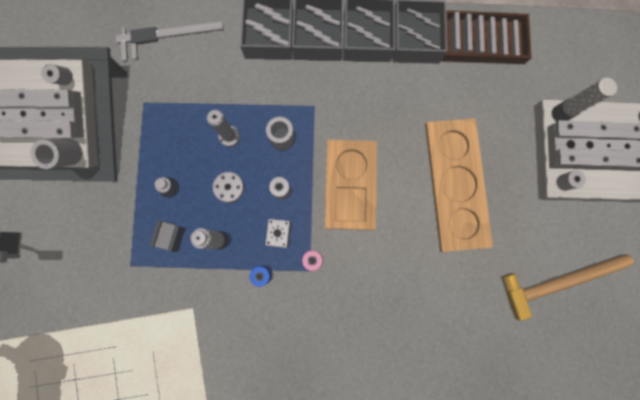

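View pics/scene0.png

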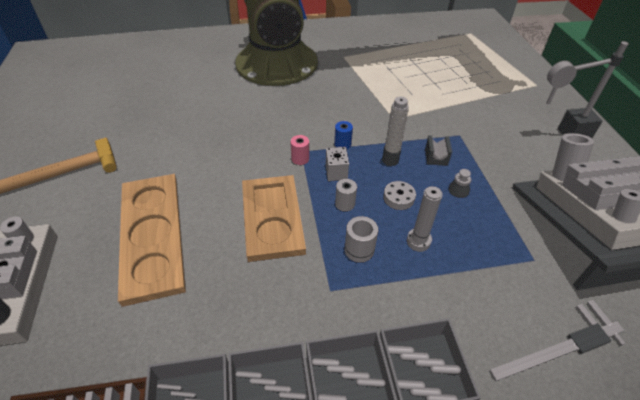

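View pics/wrist0.png

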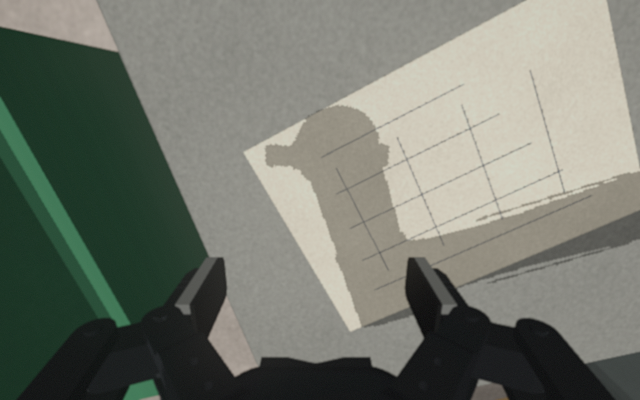

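The top view shows the smooth pillar (215,118 to 229,138), bush (280,131), stop post (279,187), insert (278,233), ball pillar (200,238), short board (351,184) and long board (459,185). The bystanders are the jack (164,186), plate (228,187) and vee block (166,236). There are three stop-post candidates: grey (279,187), blue (260,276) and pink (312,260). The grey steel one on the mat fits. Next I'll measure.

```bash
cat > h.py <<'E'
import numpy as np, cv2
def cloud(cm,d,T=None):
    K=cm["intrinsics"];k1=cm["k1"]
    h,w=d.shape
    u,v=np.meshgrid(np.arange(w),np.arange(h))
    p=np.stack([u,v],-1).reshape(-1,1,2).astype(float)
    n=cv2.undistortPoints(p,K,np.array([k1,0,0,0,0]),None,None)[:,0]
    P=np.c_[n,np.ones(len(n))]*d.reshape(-1,1)
    if T is None:
        R,_=cv2.Rodrigues(cm["rvec"]); W=(P-cm["tvec"])@R
    else:
        H=T@cm["hand_eye"]; W=P@H[:3,:3].T+H[:3,3]
    W[d.reshape(-1)==0]=np.nan
    return W.reshape(h,w,3)
def circ(p):
    A=np.c_[2*p,np.ones(len(p))];s=np.linalg.lstsq(A,(p**2).sum(1),rcond=None)[0]
    return s[:2],np.sqrt(s[2]+s[:2]@s[:2])
E
python3 - <<'E'
from rig import viewer
from h import *
C={}
for n in("top","scene"):
    C[n]=cloud(viewer.camera_model(n),np.load(n+"0.npy"))
t=C["top"]
for (u,v) in [(215,118),(280,120),(279,187),(278,233),(200,238),(228,187),(164,186),(166,236),(351,140+5),(351,165),(459,130),(455,145),(459,184),(465,223),(250,180),(260,276),(312,260),(400,180),(60,73),(605,88)]:
    print((u,v),t[v,u].round(4))
E
python3 - <<'E'
import cv2
im=cv2.imread('pics/top0.png');cv2.imwrite('pics/topc.png',cv2.resize(im[95:290,125:325],None,fx=3,fy=3,interpolation=2))
im=cv2.imread('pics/scene0.png');cv2.imwrite('pics/scenec.png',cv2.resize(im[90:290,280:500],None,fx=3,fy=2.9,interpolation=2))
E
```

```text
(215, 118) [0.63   0.1854 0.1299]
(280, 120) [0.6521 0.0791 0.0589]
(279, 187) [0.5234 0.077  0.0506]
(278, 233) [0.4365 0.0762 0.0454]
(200, 238) [0.4206 0.1932 0.1501]
(228, 187) [0.5261 0.1816 0.0172]
(164, 186) [0.52   0.2971 0.0504]
(166, 236) [0.4259 0.2989 0.0176]
(351, 145) [ 0.6172 -0.0608  0.0178]
(351, 165) [ 0.5791 -0.0624  0.005 ]
(459, 130) [ 0.6539 -0.2786  0.0191]
(455, 145) [ 0.6263 -0.2745  0.0053]
(459, 184) [ 0.5457 -0.2813  0.0052]
(465, 223) [ 0.4671 -0.2919  0.0056]
(250, 180) [ 0.5442  0.1416 -0.0008]
(260, 276) [0.3558 0.1064 0.0495]
(312, 260) [0.3877 0.0108 0.0473]
(400, 180) [ 0.552  -0.163  -0.0018]
(60, 73) [0.704  0.4643 0.1421]
(605, 88) [ 0.6872 -0.4764  0.1733]
```

View pics/topc.png

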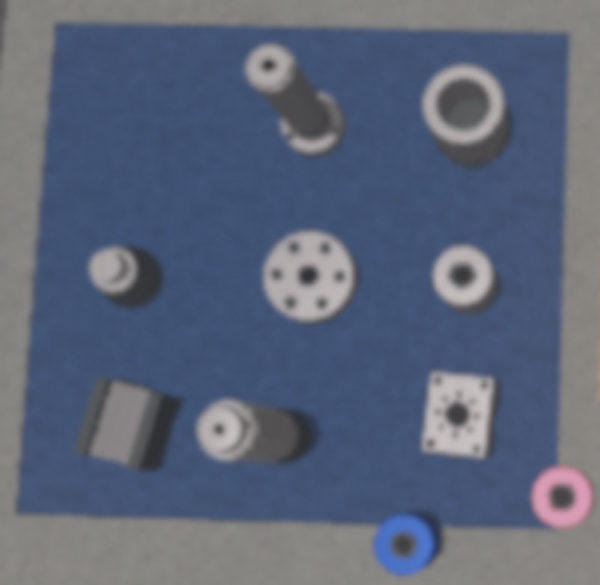

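View pics/scenec.png

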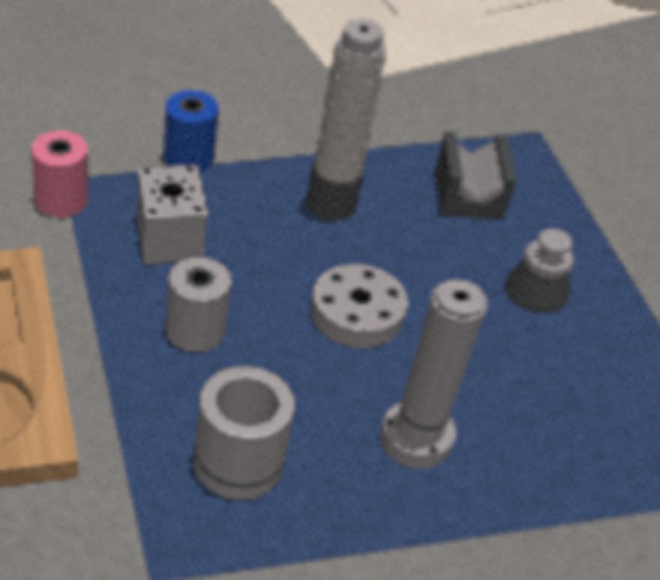

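The crops confirm every part, and the grey stop post with its dark hole is the right one. Now the fits.

```bash
cat > meas.py <<'E'
from rig import viewer
from h import *
C={n:cloud(viewer.camera_model(n),np.load(n+"0.npy")).reshape(-1,3) for n in("top","scene")}
objs=dict(ball=((.42,.19),.145,.158,.0125),smooth=((.63,.185),.120,.136,.014),bush=((.63,.079),.054,.068,.026),post=((.523,.077),.044,.056,.019),ins=((.4365,.076),.040,.051,None),
 jack=((.52,.297),.04,.056,.01),plate=((.526,.182),.012,.024,.03),vee=((.426,.3),.03,.045,None),blue=((.356,.106),.04,.055,.019),pink=((.388,.011),.04,.055,.019))
for n,c in C.items():
    for k,(xy,z0,z1,r) in objs.items():
        m=(np.hypot(c[:,0]-xy[0],c[:,1]-xy[1])<.045)&(c[:,2]>z0)&(c[:,2]<z1)
        p=c[m]
        if len(p)<5: print(n,k,len(p));continue
        q=p[:,:2].astype(np.float32)
        (x,y),(a,b),an=cv2.minAreaRect(q*1000)
        (ex,ey),er=cv2.minEnclosingCircle(q*1000)
        print(n,k,len(p),"bbox mid",((q.max(0)+q.min(0))/2).round(4),"size",(q.max(0)-q.min(0)).round(4),"enc",round(ex,1),round(ey,1),round(er,1),"rect",round(x,1),round(y,1),round(a,1),round(b,1),round(an,1),"z",np.median(p[:,2]).round(4))
    # shanks
    for k,xy,zz in (("ball",(.42,.19),[(.01,.03),(.05,.08),(.08,.11),(.11,.13)]),("smooth",(.63,.185),[(.003,.012),(.03,.06),(.06,.09),(.09,.12)])):
        for z0,z1 in zz:
            m=(np.hypot(c[:,0]-xy[0],c[:,1]-xy[1])<.05)&(c[:,2]>z0)&(c[:,2]<z1)
            if m.sum()>20:
                ce,r=circ(c[m][:,:2]);print(n,k,z0,m.sum(),ce.round(4),r.round(4))
# boards: wood colour
for n,c in C.items():
    im=np.load(n+"0im.npy").reshape(-1,3).astype(float)
    wood=(im[:,0]-im[:,2]>50)
    for k,xy,rad in(("short",(.55,-.065),.11),("long",(.545,-.28),.15)):
        m=wood&(np.hypot(c[:,0]-xy[0],c[:,1]-xy[1])<rad)&(c[:,2]>.012)&(c[:,2]<.024)
        (x,y),(a,b),an=cv2.minAreaRect((c[m][:,:2]*1000).astype(np.float32));print(n,k,m.sum(),x,y,a,b,an)
        m=(np.hypot(c[:,0]-xy[0],c[:,1]-xy[1])<rad)&wood&(c[:,2]>.001)&(c[:,2]<.01);print("floor z",np.median(c[m][:,2]))
E
python3 meas.py
```

```text
top ball 176 bbox mid [0.4214 0.1968] size [0.0245 0.0231] enc 421.4 196.3 12.3 rect 421.6 196.3 22.4 23.0 56.7 z 0.151
top smooth 193 bbox mid [0.6329 0.187 ] size [0.0281 0.0248] enc 633.0 186.5 14.1 rect 632.8 186.7 27.9 24.5 4.4 z 0.1282
top bush 344 bbox mid [0.6337 0.0803] size [0.0502 0.0502] enc 632.8 80.8 26.0 rect 633.8 80.3 50.1 49.9 1.6 z 0.0605
top post 302 bbox mid [0.5252 0.0781] size [0.0363 0.0364] enc 525.5 78.0 18.7 rect 525.1 78.2 36.4 36.2 2.6 z 0.0491
top ins 558 bbox mid [0.4376 0.0777] size [0.0507 0.0424] enc 437.4 77.7 30.1 rect 437.9 78.3 39.9 50.0 85.2 z 0.0442
top jack 85 bbox mid [0.5251 0.3064] size [0.0179 0.0201] enc 524.6 306.4 10.4 rect 525.3 306.3 17.8 19.8 10.2 z 0.0479
top plate 706 bbox mid [0.5275 0.1831] size [0.0585 0.0585] enc 528.3 183.5 30.2 rect 527.6 183.1 58.3 58.2 3.2 z 0.0171
top vee 313 bbox mid [0.4265 0.2964] size [0.0589 0.0562] enc 426.3 296.4 33.9 rect 426.5 296.4 46.6 50.4 76.7 z 0.0364
top blue 343 bbox mid [0.3557 0.1086] size [0.0369 0.0373] enc 355.9 108.6 19.0 rect 356.0 108.2 36.9 36.9 46.2 z 0.0491
top pink 318 bbox mid 
[... 1844 characters left out ...]
.6355 0.1862] 0.0184
scene smooth 0.03 191 [0.6339 0.1878] 0.0135
scene smooth 0.06 212 [0.634  0.1879] 0.0134
scene smooth 0.09 236 [0.6338 0.1879] 0.0134
top short 2802 539.4207763671875 -61.69594955444336 100.11846923828125 177.43707275390625 89.69207000732422
floor z 0.005181769709907094
top long 4199 545.4720458984375 -277.9427490234375 261.8372802734375 101.37608337402344 6.2837653160095215
floor z 0.005008629856590077
scene short 2738 539.7760009765625 -61.37984085083008 99.51768493652344 179.5520782470703 89.67182159423828
floor z 0.005316353604986473
scene long 4554 545.292236328125 -276.6169128417969 265.2101745605469 101.36559295654297 6.165765285491943
floor z 0.00514664109440875
```

```bash
cat > g.py <<'E'
import sys,numpy as np
from scipy.spatial.transform import Rotation as Ro
from rig import robot
def go(x,y,z,yaw):
    s=robot.observe();R0=Ro.from_euler('xyz',s['tcp_rot'],degrees=True);R1=Ro.from_euler('xyz',[180,0,yaw],degrees=True)
    sh=R0.inv().apply(np.array([x,y,z])-s['tool_pos']);rv=(R0.inv()*R1).as_rotvec(degrees=True)
    print('t',round(s['time_s'],2),'pos',s['tool_pos'].round(4),'rot',s['tcp_rot'].round(2),'F',s['contact_force'].round(1),'w',round(s['width'],4),'q',s['joint_positions'].round(1))
    print('shift',sh.round(4),'turn',rv.round(2))
if __name__=="__main__": go(*map(float,sys.argv[1:5]))
E
python3 g.py .4217 .1972 .225 180
```

```text
t 0.15 pos [0.1656 0.5764 0.2305] rot [ 1.7992e+02 -1.0000e-02 -1.6030e+01] F [ 0.6 -1.   0.2] w 0.0856 q [ 93.1   2.3   4.8  -0.  -92.6 -19.1]
shift [0.3509 0.2938 0.006 ] turn [ 1.0000e-02 -1.2000e-01  1.6397e+02]
```

Emit:
arm_command([
  [[0.02,0.016,0],[0,0,9]],
  [[0.04,0.033,0],[0,0,18]],
  [[0.06,0.05,0],[0,0,27]],
  [[0.08,0.066,0],[0,0,36]],
  [[0.1,0.083,0],[0,0,45]],
  [[0.12,0.1,0],[0,0,54]],
  [[0.14,0.117,0],[0,0,63]],
  [[0.16,0.134,0],[0,0,72]],
  [[0.18,0.15,0],[0,0,81]],
  [[0.2,0.167,0],[0,0,90]],
  [[0.22,0.184,0],[0,0,99]],
  [[0.24,0.2,0],[0,0,108]],
  [[0.26,0.217,0],[0,0,117]],
  [[0.28,0.234,0],[0,0,126]],
  [[0.3,0.25,0],[0,0,135]],
  [[0.32,0.267,0],[0,0,144]],
  [[0.335,0.28,0.005],[0,0,153]],
  [[0.345,0.29,0.006],[0,0,160]],
  [[0.351,0.294,0.006],[0,0,164]],
  [[0.351,0.294,0.006],[0,0,164]],
], claw=0.085, newtons=60)

```text
time_s: 2.65
tool_pos: [0.4218, 0.1966, 0.2247]
tcp_rot: [-179.9, -0.0, 180.0]
contact_force: [-0.4, -0.1, 0.1]
width: 0.0852
```

```bash
python3 g.py .4217 .1972 .092 180
```

```text
t 2.65 pos [0.4218 0.1966 0.2247] rot [-1.7991e+02 -4.0000e-02  1.7995e+02] F [-0.4 -0.1  0.1] w 0.0852 q [  50.   -18.6  -14.6    0.   -94.1 -140. ]
shift [0.     0.0008 0.1327] turn [-0.09 -0.04 -0.05]
```

Emit:
arm_command([
  [[0,0.001,0.02],[0,0,0]],
  [[0,0.001,0.04],[0,0,0]],
  [[0,0.001,0.06],[0,0,0]],
  [[0,0.001,0.08],[0,0,0]],
  [[0,0.001,0.1],[0,0,0]],
  [[0,0.001,0.118],[0,0,0]],
  [[0,0.001,0.128],[0,0,0]],
  [[0,0.001,0.133],[0,0,0]],
  [[0,0.001,0.133],[0,0,0]],
])

```text
time_s: 3.78
tool_pos: [0.4218, 0.1974, 0.0918]
tcp_rot: [-179.9, -0.0, 180.0]
contact_force: [0.2, -0.2, -0.6]
width: 0.0852
```

Emit:
arm_command([
  [[0,0,0],[0,0,0]],
  [[0,0,0],[0,0,0]],
  [[0,0,0],[0,0,0]],
  [[0,0,0],[0,0,0]],
  [[0,0,0],[0,0,0]],
  [[0,0,0],[0,0,0]],
  [[0,0,0],[0,0,0]],
  [[0,0,0],[0,0,0]],
], claw=0.02, newtons=60)

```text
time_s: 4.78
tool_pos: [0.4221, 0.1974, 0.0923]
tcp_rot: [-179.9, 0.0, 180.0]
contact_force: [-0.7, -1.7, 5.5]
width: 0.0309
```

```bash
python3 - <<'E'
from rig import viewer,robot
import cv2
print(robot.observe())
for n in('scene','wrist'):
    im,_=viewer.get_image(n)
    cv2.imwrite(f'pics/{n}1.png',im[:,:,::-1] if n=='wrist' else cv2.resize(im[30:280,250:530,::-1],None,fx=2,fy=2))
E
```

```text
{'time_s': 4.775, 'joint_positions': array([ 5.00647595e+01, -1.75100710e+01, -2.75773794e+01,  7.10562918e-02,
       -7.99923286e+01, -1.40119250e+02]), 'qd': array([-0.01987854, -0.00360492,  0.00546911,  0.01082658,  0.11785647,
        0.02446806]), 'effort': array([ 5.62881790e-01, -1.68461019e+01,  3.21933675e+01,  5.71779281e+00,
        6.63119406e-01, -3.99983153e-03]), 'tool_pos': array([0.4220608 , 0.19737677, 0.0923232 ]), 'tcp_rot': array([-1.79909371e+02,  1.54441190e-02,  1.79957906e+02]), 'contact_force': array([-0.67845922, -1.67240066,  5.49594228]), 'ft_torque': array([-0.60188905,  0.32566912,  0.07704638]), 'width': 0.030872955140206385}
```

View pics/scene1.png

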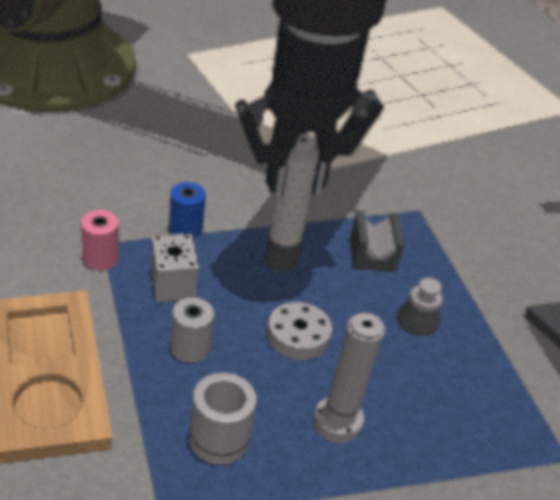

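View pics/wrist1.png

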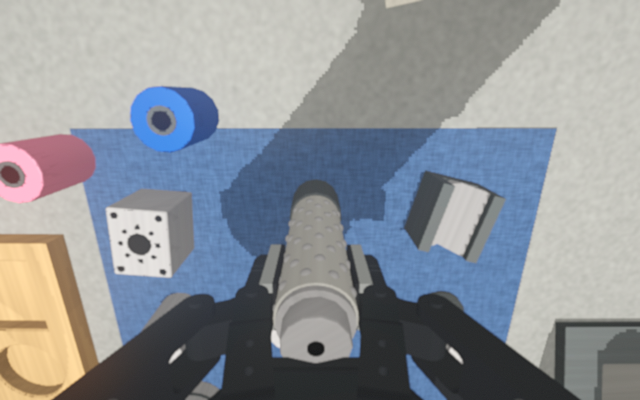

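The pillar at (315,250) in the wrist view is gripped on its cage and standing straight. I'll lift it.

Emit:
arm_command([
  [[0,0,-0.004],[0,0,0]],
  [[0,0,-0.01],[0,0,0]],
  [[0,0,-0.02],[0,0,0]],
  [[0,0,-0.035],[0,0,0]],
  [[0,0,-0.05],[0,0,0]],
  [[0,0,-0.065],[0,0,0]],
  [[0,0,-0.077],[0,0,0]],
  [[0,0,-0.083],[0,0,0]],
  [[0,0,-0.085],[0,0,0]],
  [[0,0,-0.085],[0,0,0]],
])

```text
time_s: 6.12
tool_pos: [0.4219, 0.1974, 0.1769]
tcp_rot: [-179.9, -0.0, 180.0]
contact_force: [-0.4, 0.7, -6.6]
width: 0.0307
```

```bash
python3 g.py .6249 -.2687 .177 180
```

```text
t 6.12 pos [0.4219 0.1974 0.1769] rot [-1.7989e+02 -2.0000e-02  1.7996e+02] F [-0.4  0.7 -6.6] w 0.0307 q [ 5.010e+01 -1.880e+01 -1.970e+01  1.000e-01 -8.920e+01 -1.401e+02]
shift [-0.2034 -0.466   0.0007] turn [-0.11 -0.02 -0.04]
```

Emit:
arm_command([
  [[-0.004,-0.01,0],[0,0,0]],
  [[-0.013,-0.03,0],[0,0,0]],
  [[-0.026,-0.06,0],[0,0,0]],
  [[-0.039,-0.09,0],[0,0,0]],
  [[-0.052,-0.12,0],[0,0,0]],
  [[-0.065,-0.15,0],[0,0,0]],
  [[-0.079,-0.18,0],[0,0,0]],
  [[-0.092,-0.21,0],[0,0,0]],
  [[-0.105,-0.24,0],[0,0,0]],
  [[-0.118,-0.27,0],[0,0,0]],
  [[-0.131,-0.3,0],[0,0,0]],
  [[-0.144,-0.33,0],[0,0,0]],
  [[-0.157,-0.36,0],[0,0,0]],
  [[-0.17,-0.39,0],[0,0,0]],
  [[-0.183,-0.42,0],[0,0,0]],
  [[-0.194,-0.445,0],[0,0,0]],
  [[-0.201,-0.46,0],[0,0,0]],
  [[-0.2035,-0.466,0],[0,0,0]],
  [[-0.2035,-0.466,0],[0,0,0]],
  [[-0.2035,-0.466,0],[0,0,0]],
])

```text
time_s: 8.62
tool_pos: [0.6249, -0.2682, 0.1777]
tcp_rot: [-179.9, -0.0, 180.0]
contact_force: [-0.4, 0.7, -6.4]
width: 0.0307
```

```bash
python3 g.py .6249 -.2687 .1 180; python3 - <<'E'
from rig import viewer,robot
import cv2
for n in('scene','wrist'):
    im,_=viewer.get_image(n)
    cv2.imwrite(f'pics/{n}2.png',im[:,:,::-1])
E
```

```text
t 8.62 pos [ 0.6249 -0.2682  0.1777] rot [-1.7990e+02 -3.0000e-02  1.7999e+02] F [-0.4  0.7 -6.4] w 0.0307 q [ -6.4  14.4  12.7   0.1 -88.3 -83.6]
shift [-0.     -0.0004  0.0778] turn [-0.1  -0.03 -0.01]
```

View pics/scene2.png

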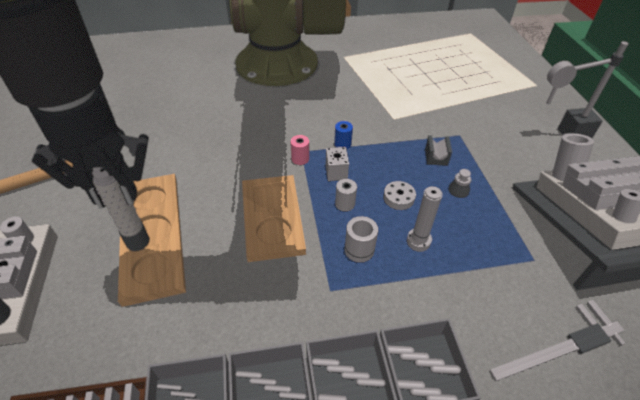

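View pics/wrist2.png

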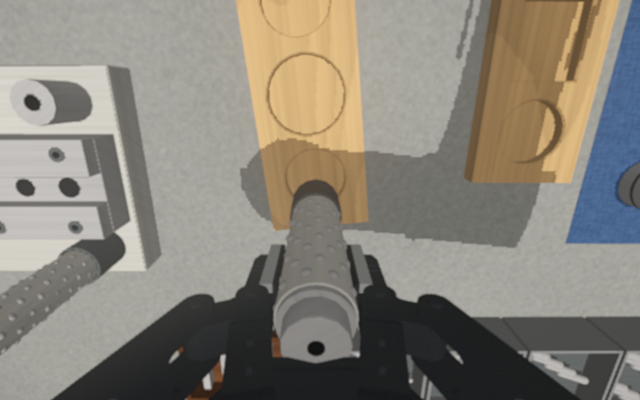

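The ball pillar hangs straight over the back pocket (wrist 315,180). I'll lower it.

Emit:
arm_command([
  [[0,-0.0005,0.008],[0,0,0]],
  [[0,-0.0005,0.02],[0,0,0]],
  [[0,-0.0005,0.035],[0,0,0]],
  [[0,-0.0005,0.05],[0,0,0]],
  [[0,-0.0005,0.062],[0,0,0]],
  [[0,-0.0005,0.07],[0,0,0]],
  [[0,-0.0005,0.074],[0,0,0]],
  [[0,-0.0005,0.077],[0,0,0]],
  [[0,-0.0005,0.077],[0,0,0]],
])

```text
time_s: 9.85
tool_pos: [0.6251, -0.2688, 0.1012]
tcp_rot: [-179.9, 0.0, -180.0]
contact_force: [0.6, 0.4, -7.4]
width: 0.0308
```

Emit:
arm_command([
  [[0,0,0.001],[0,0,0]],
  [[0,0,0.0015],[0,0,0]],
  [[0,0,0.0015],[0,0,0]],
])

```text
time_s: 10.22
tool_pos: [0.6251, -0.2688, 0.0997]
tcp_rot: [-179.9, 0.0, -180.0]
contact_force: [-0.2, -0.3, -6.5]
width: 0.0309
```

Emit:
arm_command([
  [[0,0,0.0007],[0,0,0]],
  [[0,0,0.0012],[0,0,0]],
  [[0,0,0.0012],[0,0,0]],
])

```text
time_s: 10.6
tool_pos: [0.6251, -0.2688, 0.0986]
tcp_rot: [-179.9, 0.0, -180.0]
contact_force: [-0.3, 0.2, -7.4]
width: 0.0307
```

Emit:
arm_command([
  [[0,0,0.0005],[0,0,0]],
  [[0,0,0.0008],[0,0,0]],
  [[0,0,0.0008],[0,0,0]],
])

```text
time_s: 10.98
tool_pos: [0.6253, -0.2688, 0.0984]
tcp_rot: [-179.9, 0.1, -180.0]
contact_force: [-0.2, 0.5, -2.0]
width: 0.0307
```

Emit:
arm_command([
  [[0,0,0.0008],[0,0,0]],
  [[0,0,0.001],[0,0,0]],
  [[0,0,0.001],[0,0,0]],
])

```text
time_s: 11.35
tool_pos: [0.6255, -0.2689, 0.0984]
tcp_rot: [-179.8, 0.1, -180.0]
contact_force: [-2.5, 2.3, 2.5]
width: 0.0312
```

Firm contact, so I'll release gently: open, then retreat.

Emit:
arm_command([
  [[0,0,0],[0,0,0]],
  [[0,0,0],[0,0,0]],
  [[0,0,0],[0,0,0]],
  [[0,0,0],[0,0,0]],
  [[0,0,0],[0,0,0]],
  [[0,0,0],[0,0,0]],
], claw=0.07)

```text
time_s: 12.1
tool_pos: [0.6255, -0.2689, 0.0984]
tcp_rot: [-179.8, 0.1, -180.0]
contact_force: [0.0, -0.1, 0.6]
width: 0.07
```

Emit:
arm_command([
  [[0,0,-0.008],[0,0,0]],
  [[0,0,-0.025],[0,0,0]],
  [[0,0,-0.05],[0,0,0]],
  [[0,0,-0.075],[0,0,0]],
  [[0,0,-0.1],[0,0,0]],
  [[0,0,-0.115],[0,0,0]],
  [[0,0,-0.12],[0,0,0]],
])

```text
time_s: 12.98
tool_pos: [0.6256, -0.2687, 0.2201]
tcp_rot: [-179.8, 0.2, -180.0]
contact_force: [-0.4, -0.1, -0.7]
width: 0.0699
```

```bash
python3 g.py .6335 .1877 .215 180; python3 - <<'E'
from rig import viewer,robot
import cv2
for n in('scene',):
    im,_=viewer.get_image(n)
    cv2.imwrite(f'pics/{n}3.png',im[:,:,::-1])
E
```

```text
t 12.97 pos [ 0.6256 -0.2687  0.2201] rot [-179.82    0.23 -179.98] F [-0.4 -0.1 -0.7] w 0.0699 q [ -6.4  14.4  17.    0.2 -92.4 -83.6]
shift [-0.0081  0.4564  0.0037] turn [-0.18  0.23  0.02]
```

View pics/scene3.png

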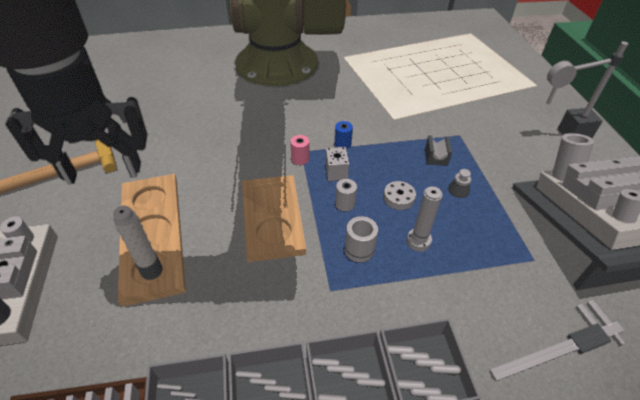

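The ball pillar stands in the back pocket (scene 140,245). Next is the smooth pillar.

Emit:
arm_command([
  [[0,0.01,0],[0,0,0]],
  [[0,0.035,0],[0,0,0]],
  [[-0.001,0.07,0],[0,0,0]],
  [[-0.002,0.105,0],[0,0,0]],
  [[-0.002,0.14,0],[0,0,0]],
  [[-0.003,0.175,0],[0,0,0]],
  [[-0.004,0.21,0],[0,0,0]],
  [[-0.004,0.245,0],[0,0,0]],
  [[-0.005,0.28,0],[0,0,0]],
  [[-0.006,0.315,0],[0,0,0]],
  [[-0.006,0.35,0],[0,0,0]],
  [[-0.007,0.385,0],[0,0,0]],
  [[-0.008,0.42,0.004],[0,0,0]],
  [[-0.008,0.445,0.004],[0,0,0]],
  [[-0.008,0.4564,0.004],[-0.18,0.23,0]],
  [[-0.008,0.4564,0.004],[-0.18,0.23,0]],
  [[-0.008,0.4564,0.004],[-0.18,0.23,0]],
], claw=0.08)

```text
time_s: 15.15
tool_pos: [0.6335, 0.1868, 0.2146]
tcp_rot: [180.0, -0.0, 180.0]
contact_force: [0.3, -0.1, -0.5]
width: 0.08
```

```bash
python3 g.py .6335 .1877 .073 180
```

```text
t 15.15 pos [0.6335 0.1868 0.2146] rot [ 1.8000e+02 -2.0000e-02  1.7997e+02] F [ 0.3 -0.1 -0.5] w 0.08 q [  33.7   11.5   13.1   -0.   -91.6 -123.8]
shift [-1.000e-04  9.000e-04  1.416e-01] turn [ 0.   -0.02 -0.03]
```

Emit:
arm_command([
  [[0,0.001,0.01],[0,0,0]],
  [[0,0.001,0.03],[0,0,0]],
  [[0,0.001,0.05],[0,0,0]],
  [[0,0.001,0.07],[0,0,0]],
  [[0,0.001,0.09],[0,0,0]],
  [[0,0.001,0.11],[0,0,0]],
  [[0,0.001,0.128],[0,0,0]],
  [[0,0.001,0.138],[0,0,0]],
  [[0,0.001,0.1415],[0,0,0]],
  [[0,0.001,0.1415],[0,0,0]],
])

```text
time_s: 16.4
tool_pos: [0.6337, 0.1879, 0.0735]
tcp_rot: [180.0, 0.0, 180.0]
contact_force: [0.3, 0.7, -0.9]
width: 0.0801
```

Emit:
arm_command([
  [[0,0,0],[0,0,0]],
  [[0,0,0],[0,0,0]],
  [[0,0,0],[0,0,0]],
  [[0,0,0],[0,0,0]],
  [[0,0,0],[0,0,0]],
  [[0,0,0],[0,0,0]],
  [[0,0,0],[0,0,0]],
  [[0,0,0],[0,0,0]],
], claw=0.015, newtons=60)

```text
time_s: 17.4
tool_pos: [0.634, 0.1878, 0.074]
tcp_rot: [180.0, 0.1, 180.0]
contact_force: [-0.5, -1.5, 5.1]
width: 0.0268
```

Emit:
arm_command([
  [[0,0,-0.004],[0,0,0]],
  [[0,0,-0.01],[0,0,0]],
  [[0,0,-0.02],[0,0,0]],
  [[0,0,-0.035],[0,0,0]],
  [[0,0,-0.05],[0,0,0]],
  [[0,0,-0.065],[0,0,0]],
  [[0,0,-0.08],[0,0,0]],
  [[0,0,-0.09],[0,0,0]],
  [[0,0,-0.095],[0,0,0]],
  [[0,0,-0.095],[0,0,0]],
])

```text
time_s: 18.65
tool_pos: [0.6339, 0.1879, 0.1691]
tcp_rot: [180.0, 0.1, 180.0]
contact_force: [-0.6, 0.0, -5.0]
width: 0.0269
```

```bash
python3 g.py .5796 -.0617 .168 180; python3 - <<'E'
from rig import viewer,robot
import cv2
for n in('wrist',):
    im,_=viewer.get_image(n)
    cv2.imwrite(f'pics/{n}4.png',im[:,:,::-1])
E
```

```text
t 18.65 pos [0.6339 0.1879 0.1691] rot [1.7998e+02 6.0000e-02 1.7997e+02] F [-0.6  0.  -5. ] w 0.0269 q [  33.8   11.6    8.5    0.   -86.8 -123.8]
shift [ 0.0542 -0.2496  0.0009] turn [ 0.02  0.06 -0.03]
```

View pics/wrist4.png

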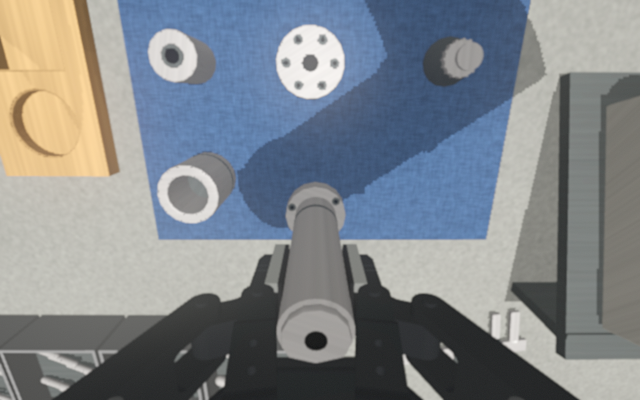

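The smooth pillar is held straight (wrist 315,250), with its foot 95 mm up, clear of the bush. I'll carry it to the short board's back pocket.

Emit:
arm_command([
  [[0.002,-0.01,0],[0,0,0]],
  [[0.007,-0.03,0],[0,0,0]],
  [[0.013,-0.06,0],[0,0,0]],
  [[0.02,-0.09,0],[0,0,0]],
  [[0.026,-0.12,0],[0,0,0]],
  [[0.033,-0.15,0],[0,0,0]],
  [[0.039,-0.18,0],[0,0,0]],
  [[0.046,-0.21,0],[0,0,0]],
  [[0.051,-0.235,0],[0,0,0]],
  [[0.054,-0.247,0],[0,0,0]],
  [[0.0543,-0.2496,0],[0,0,0]],
  [[0.0543,-0.2496,0],[0,0,0]],
])

```text
time_s: 20.2
tool_pos: [0.5792, -0.0617, 0.1685]
tcp_rot: [180.0, 0.0, 180.0]
contact_force: [-0.5, -0.3, -3.7]
width: 0.027
```

```bash
python3 g.py .5796 -.0617 .082 180; python3 - <<'E'
from rig import viewer,robot
import cv2
for n in('wrist',):
    im,_=viewer.get_image(n)
    cv2.imwrite(f'pics/{n}5.png',im[:,:,::-1])
E
```

```text
t 20.2 pos [ 0.5792 -0.0617  0.1685] rot [1.7998e+02 3.0000e-02 1.7997e+02] F [-0.5 -0.3 -3.7] w 0.027 q [  13.6   -0.3   -4.3   -0.   -86.  -103.7]
shift [-0.0003 -0.      0.0865] turn [ 0.02  0.03 -0.03]
```

View pics/wrist5.png

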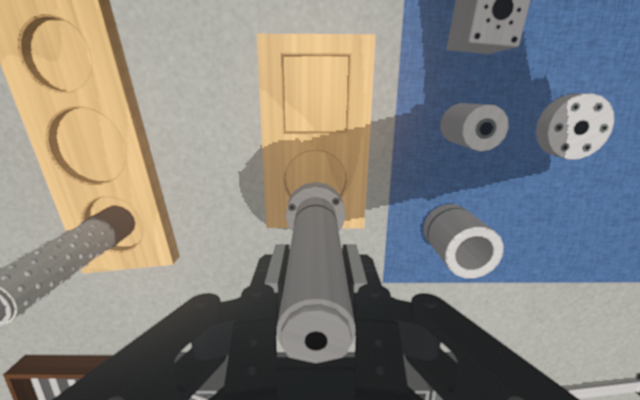

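Aligned over the pocket (315,180), and the ball pillar is still seated (115,225). I'll lower it.

Emit:
arm_command([
  [[0,0,0.01],[0,0,0]],
  [[0,0,0.025],[0,0,0]],
  [[0,0,0.042],[0,0,0]],
  [[0,0,0.058],[0,0,0]],
  [[0,0,0.072],[0,0,0]],
  [[0,0,0.081],[0,0,0]],
  [[0,0,0.085],[0,0,0]],
  [[0,0,0.0865],[0,0,0]],
  [[0,0,0.0865],[0,0,0]],
])

```text
time_s: 21.38
tool_pos: [0.5796, -0.0613, 0.0824]
tcp_rot: [180.0, 0.1, 180.0]
contact_force: [0.3, -1.5, -4.4]
width: 0.0265
```

Emit:
arm_command([
  [[0,0,0.001],[0,0,0]],
  [[0,0,0.0015],[0,0,0]],
  [[0,0,0.0015],[0,0,0]],
])

```text
time_s: 21.75
tool_pos: [0.5796, -0.0613, 0.081]
tcp_rot: [180.0, 0.1, 180.0]
contact_force: [0.0, 0.0, -3.8]
width: 0.0266
```

Emit:
arm_command([
  [[0,0,0.0005],[0,0,0]],
  [[0,0,0.001],[0,0,0]],
  [[0,0,0.001],[0,0,0]],
])

```text
time_s: 22.12
tool_pos: [0.5797, -0.0613, 0.0801]
tcp_rot: [180.0, 0.1, 180.0]
contact_force: [-0.3, -0.1, -3.9]
width: 0.0269
```

Emit:
arm_command([
  [[0,0,0.0005],[0,0,0]],
  [[0,0,0.001],[0,0,0]],
  [[0,0,0.001],[0,0,0]],
])

```text
time_s: 22.5
tool_pos: [0.58, -0.0614, 0.08]
tcp_rot: [180.0, 0.1, -180.0]
contact_force: [-2.9, 1.1, 3.6]
width: 0.0266
```

Emit:
arm_command([
  [[0,0,0.0005],[0,0,0]],
  [[0,0,0.0009],[0,0,0]],
  [[0,0,0.0009],[0,0,0]],
])

```text
time_s: 22.88
tool_pos: [0.5801, -0.0614, 0.08]
tcp_rot: [-180.0, 0.2, -180.0]
contact_force: [-4.0, 1.7, 4.7]
width: 0.0265
```

Emit:
arm_command([
  [[0,0,0],[0,0,0]],
  [[0,0,0],[0,0,0]],
  [[0,0,0],[0,0,0]],
  [[0,0,0],[0,0,0]],
  [[0,0,0],[0,0,0]],
  [[0,0,0],[0,0,0]],
], claw=0.07)

```text
time_s: 23.62
tool_pos: [0.5801, -0.0614, 0.08]
tcp_rot: [-180.0, 0.2, -180.0]
contact_force: [0.5, -0.7, -0.4]
width: 0.07
```

Emit:
arm_command([
  [[0,0,-0.008],[0,0,0]],
  [[0,0,-0.025],[0,0,0]],
  [[0,0,-0.05],[0,0,0]],
  [[0,0,-0.075],[0,0,0]],
  [[0,0,-0.095],[0,0,0]],
  [[0,0,-0.1],[0,0,0]],
  [[0,0,-0.1],[0,0,0]],
])

```text
time_s: 24.5
tool_pos: [0.5797, -0.0613, 0.1798]
tcp_rot: [180.0, 0.2, -180.0]
contact_force: [0.4, 0.5, -0.6]
width: 0.07
```

```bash
python3 g.py .634 .0802 .17 180; python3 - <<'E'
from rig import viewer,robot
import cv2
for n in('scene',):
    im,_=viewer.get_image(n)
    cv2.imwrite(f'pics/{n}6.png',im[:,:,::-1])
E
```

```text
t 24.5 pos [ 0.5797 -0.0613  0.1798] rot [ 1.7999e+02  1.7000e-01 -1.7998e+02] F [ 0.4  0.5 -0.6] w 0.07 q [  13.7   -0.4   -3.3    0.   -87.  -103.7]
shift [-0.0543  0.1414  0.01  ] turn [0.01 0.17 0.02]
```

View pics/scene6.png

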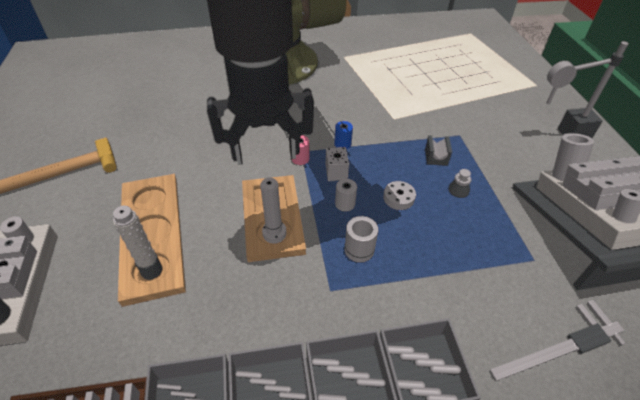

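Both pillars stand in their pockets (scene 140,245 and 273,215). Next is the bush.

Emit:
arm_command([
  [[-0.004,0.01,0],[0,0,0]],
  [[-0.012,0.03,0],[0,0,0]],
  [[-0.023,0.06,0],[0,0,0]],
  [[-0.035,0.09,0],[0,0,0]],
  [[-0.046,0.12,0],[0,0,0]],
  [[-0.053,0.137,0.005],[0,0.17,0]],
  [[-0.0543,0.1414,0.01],[0,0.17,0]],
  [[-0.0543,0.1414,0.01],[0,0.17,0]],
  [[-0.0543,0.1414,0.01],[0,0.17,0]],
], claw=0.082)

```text
time_s: 25.68
tool_pos: [0.6337, 0.0793, 0.1695]
tcp_rot: [-180.0, -0.0, 180.0]
contact_force: [-0.0, 0.1, 0.1]
width: 0.0821
```

```bash
python3 g.py .634 .0802 .022 180
```

```text
t 25.68 pos [0.6337 0.0793 0.1695] rot [-1.8000e+02 -5.0000e-02  1.7997e+02] F [-0.   0.1  0.1] w 0.0821 q [  25.     8.3    4.8   -0.   -86.6 -115.1]
shift [-0.0004  0.0009  0.1475] turn [-0.   -0.05 -0.03]
```

Emit:
arm_command([
  [[0,0.001,0.01],[0,0,0]],
  [[0,0.001,0.03],[0,0,0]],
  [[0,0.001,0.055],[0,0,0]],
  [[0,0.001,0.08],[0,0,0]],
  [[0,0.001,0.1],[0,0,0]],
  [[0,0.001,0.12],[0,0,0]],
  [[0,0.001,0.135],[0,0,0]],
  [[0,0.001,0.144],[0,0,0]],
  [[0,0.001,0.1475],[0,0,0]],
  [[0,0.001,0.1475],[0,0,0]],
])

```text
time_s: 26.92
tool_pos: [0.6338, 0.0804, 0.0224]
tcp_rot: [180.0, -0.0, 180.0]
contact_force: [-0.2, 0.7, 0.4]
width: 0.0818
```

Emit:
arm_command([
  [[0,0,0],[0,0,0]],
  [[0,0,0],[0,0,0]],
  [[0,0,0],[0,0,0]],
  [[0,0,0],[0,0,0]],
  [[0,0,0],[0,0,0]],
  [[0,0,0],[0,0,0]],
  [[0,0,0],[0,0,0]],
], claw=0.04, newtons=60)

```text
time_s: 27.8
tool_pos: [0.6345, 0.0804, 0.0236]
tcp_rot: [180.0, 0.1, 180.0]
contact_force: [-0.5, -0.2, 5.4]
width: 0.0516
```

Emit:
arm_command([
  [[0,0,-0.004],[0,0,0]],
  [[0,0,-0.01],[0,0,0]],
  [[0,0,-0.025],[0,0,0]],
  [[0,0,-0.045],[0,0,0]],
  [[0,0,-0.07],[0,0,0]],
  [[0,0,-0.095],[0,0,0]],
  [[0,0,-0.12],[0,0,0]],
  [[0,0,-0.145],[0,0,0]],
  [[0,0,-0.16],[0,0,0]],
  [[0,0,-0.168],[0,0,0]],
  [[0,0,-0.17],[0,0,0]],
  [[0,0,-0.17],[0,0,0]],
])

```text
time_s: 29.3
tool_pos: [0.6339, 0.0803, 0.1926]
tcp_rot: [-180.0, 0.0, 180.0]
contact_force: [0.0, -0.6, -3.2]
width: 0.0513
```

```bash
python3 g.py .5454 -.2773 .193 186; python3 - <<'E'
from rig import viewer,robot
import cv2
for n in('wrist',):
    im,_=viewer.get_image(n)
    cv2.imwrite(f'pics/{n}7.png',im[:,:,::-1])
E
```

```text
t 29.3 pos [0.6339 0.0803 0.1926] rot [-1.7998e+02  1.0000e-02  1.7999e+02] F [ 0.  -0.6 -3.2] w 0.0513 q [  25.1    8.1    7.1    0.   -88.9 -115.2]
shift [ 8.840e-02 -3.577e-01 -3.000e-04] turn [-0.02  0.01 -6.01]
```

View pics/wrist7.png

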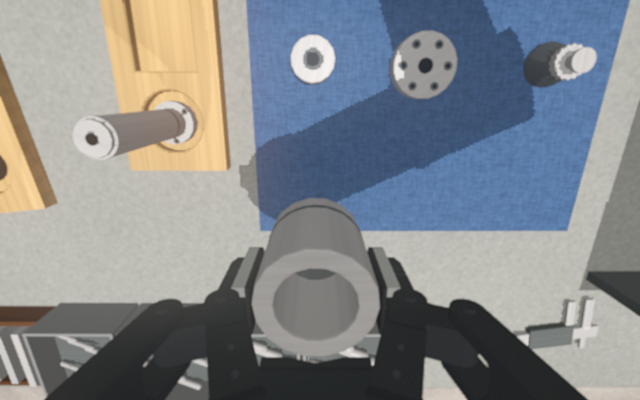

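The bush is held upright with its base at about 0.17 m, above the 0.136 m pillar top. I'll carry it across with a 6° turn to suit the board.

Emit:
arm_command([
  [[0.003,-0.01,0],[0,0,0]],
  [[0.01,-0.03,0],[0,0,0]],
  [[0.02,-0.06,0],[0,0,0]],
  [[0.03,-0.09,0],[0,0,-1]],
  [[0.04,-0.12,0],[0,0,-2]],
  [[0.05,-0.15,0],[0,0,-3]],
  [[0.06,-0.18,0],[0,0,-4]],
  [[0.067,-0.21,0],[0,0,-5]],
  [[0.073,-0.24,0],[0,0,-6]],
  [[0.079,-0.27,0],[0,0,-6]],
  [[0.084,-0.3,0],[0,0,-6]],
  [[0.087,-0.33,0],[0,0,-6]],
  [[0.0884,-0.35,0],[0,0,-6]],
  [[0.0884,-0.3577,0],[0,0,-6]],
  [[0.0884,-0.3577,0],[0,0,-6]],
  [[0.0884,-0.3577,0],[0,0,-6]],
])

```text
time_s: 31.35
tool_pos: [0.5455, -0.2767, 0.1926]
tcp_rot: [-180.0, -0.0, -174.0]
contact_force: [1.6, 0.2, -4.4]
width: 0.051
```

```bash
python3 g.py .5454 -.2773 .0315 186; python3 - <<'E'
from rig import viewer,robot
import cv2
for n in('wrist',):
    im,_=viewer.get_image(n)
    cv2.imwrite(f'pics/{n}8.png',im[:,:,::-1])
E
```

```text
t 31.35 pos [ 0.5455 -0.2767  0.1926] rot [-1.7999e+02 -1.0000e-02 -1.7397e+02] F [ 1.6  0.2 -4.4] w 0.051 q [ -8.1   4.    2.6   0.  -88.6 -75.8]
shift [ 0.0002 -0.0006  0.1611] turn [-0.01 -0.01  0.03]
```

View pics/wrist8.png

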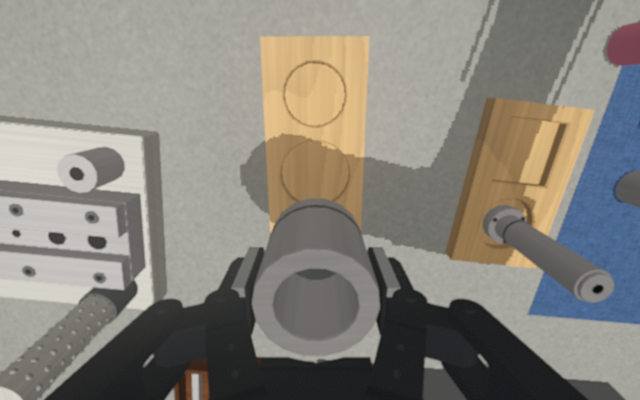

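Aligned over the middle pocket (315,168). Lowering.

Emit:
arm_command([
  [[0,-0.0006,0.01],[0,0,0]],
  [[0,-0.0006,0.03],[0,0,0]],
  [[0,-0.0006,0.055],[0,0,0]],
  [[0,-0.0006,0.08],[0,0,0]],
  [[0,-0.0006,0.1],[0,0,0]],
  [[0,-0.0006,0.12],[0,0,0]],
  [[0,-0.0006,0.138],[0,0,0]],
  [[0,-0.0006,0.15],[0,0,0]],
  [[0,-0.0006,0.157],[0,0,0]],
  [[0,-0.0006,0.161],[0,0,0]],
  [[0,-0.0006,0.161],[0,0,0]],
])

```text
time_s: 32.78
tool_pos: [0.5458, -0.2773, 0.0319]
tcp_rot: [-180.0, 0.0, -174.0]
contact_force: [0.2, -0.6, -3.7]
width: 0.0511
```

Emit:
arm_command([
  [[0,0,0.001],[0,0,0]],
  [[0,0,0.0015],[0,0,0]],
  [[0,0,0.0015],[0,0,0]],
])

```text
time_s: 33.15
tool_pos: [0.5458, -0.2773, 0.0305]
tcp_rot: [-180.0, 0.0, -174.0]
contact_force: [0.4, 1.1, -4.0]
width: 0.0513
```

Emit:
arm_command([
  [[0,0,0.0005],[0,0,0]],
  [[0,0,0.001],[0,0,0]],
  [[0,0,0.001],[0,0,0]],
])

```text
time_s: 33.52
tool_pos: [0.5459, -0.2773, 0.0296]
tcp_rot: [-180.0, 0.0, -174.0]
contact_force: [0.4, 0.1, -3.3]
width: 0.0514
```

Emit:
arm_command([
  [[0,0,0.0005],[0,0,0]],
  [[0,0,0.001],[0,0,0]],
  [[0,0,0.001],[0,0,0]],
])

```text
time_s: 33.9
tool_pos: [0.546, -0.2773, 0.0296]
tcp_rot: [-180.0, 0.1, -173.9]
contact_force: [-4.1, 4.1, 4.6]
width: 0.0515
```

Emit:
arm_command([
  [[0,0,0],[0,0,0]],
  [[0,0,0],[0,0,0]],
  [[0,0,0],[0,0,0]],
  [[0,0,0],[0,0,0]],
  [[0,0,0],[0,0,0]],
  [[0,0,0],[0,0,0]],
], claw=0.08)

```text
time_s: 34.65
tool_pos: [0.546, -0.2774, 0.0296]
tcp_rot: [-179.9, 0.0, -173.9]
contact_force: [0.0, -0.1, -0.4]
width: 0.08
```

Emit:
arm_command([
  [[0,0,-0.008],[0,0,0]],
  [[0,0,-0.025],[0,0,0]],
  [[0,0,-0.05],[0,0,0]],
  [[0,0,-0.08],[0,0,0]],
  [[0,0,-0.11],[0,0,0]],
  [[0,0,-0.14],[0,0,0]],
  [[0,0,-0.165],[0,0,0]],
  [[0,0,-0.17],[0,0,0]],
  [[0,0,-0.17],[0,0,0]],
])

```text
time_s: 35.78
tool_pos: [0.5458, -0.2771, 0.1998]
tcp_rot: [-180.0, 0.1, -173.9]
contact_force: [0.6, -0.6, -1.0]
width: 0.0798
```

```bash
python3 g.py .5258 .078 .2 180; python3 - <<'E'
from rig import viewer,robot
import cv2
for n in('scene','wrist'):
    im,_=viewer.get_image(n)
    cv2.imwrite(f'pics/{n}9.png',im[:,:,::-1])
E
```

```text
t 35.77 pos [ 0.5458 -0.2771  0.1998] rot [-1.7996e+02  9.0000e-02 -1.7394e+02] F [ 0.6 -0.6 -1. ] w 0.0798 q [ -8.2   4.    3.3   0.  -89.2 -75.8]
shift [-0.0176  0.3553 -0.0005] turn [-0.04  0.09  6.06]
```

View pics/scene9.png

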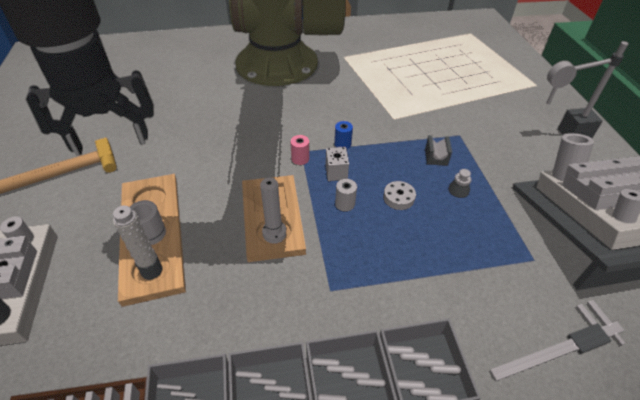

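The bush is in the middle pocket (scene 150,220), behind the pillar. Next is the grey stop post (346,193).

Emit:
arm_command([
  [[0,0.01,0],[0,0,0]],
  [[-0.002,0.03,0],[0,0,0]],
  [[-0.003,0.06,0],[0,0,1]],
  [[-0.005,0.095,0],[0,0,2]],
  [[-0.007,0.13,0],[0,0,3]],
  [[-0.008,0.165,0],[0,0,4]],
  [[-0.01,0.2,0],[0,0,5]],
  [[-0.012,0.235,0],[0,0,6]],
  [[-0.013,0.27,0],[0,0,6]],
  [[-0.015,0.305,0],[0,0,6]],
  [[-0.017,0.335,0],[0,0,6]],
  [[-0.0176,0.351,0],[0,0.1,6]],
  [[-0.0176,0.3555,0],[0,0.1,6]],
  [[-0.0176,0.3555,0],[0,0.1,6]],
  [[-0.0176,0.3555,0],[0,0.1,6]],
], claw=0.075)

```text
time_s: 37.75
tool_pos: [0.5254, 0.0777, 0.1984]
tcp_rot: [-180.0, -0.1, -180.0]
contact_force: [-0.8, 0.3, 0.2]
width: 0.0747
```

```bash
python3 g.py .5258 .078 .014 180
```

```text
t 37.75 pos [0.5254 0.0777 0.1984] rot [-1.7999e+02 -1.4000e-01 -1.8000e+02] F [-0.8  0.3  0.2] w 0.0747 q [ 3.010e+01 -8.200e+00 -8.600e+00 -1.000e-01 -8.970e+01 -1.201e+02]
shift [-0.0008  0.0004  0.1844] turn [-0.01 -0.14  0.  ]
```

Emit:
arm_command([
  [[0,0,0.01],[0,0,0]],
  [[0,0,0.035],[0,0,0]],
  [[0,0,0.065],[0,0,0]],
  [[0,0,0.095],[0,0,0]],
  [[0,0,0.12],[0,-0.1,0]],
  [[0,0,0.145],[0,-0.1,0]],
  [[0,0,0.165],[0,-0.1,0]],
  [[0,0,0.178],[0,-0.1,0]],
  [[0,0,0.184],[0,-0.1,0]],
  [[0,0,0.184],[0,-0.1,0]],
])

```text
time_s: 39.0
tool_pos: [0.525, 0.0775, 0.0144]
tcp_rot: [-180.0, -0.0, 180.0]
contact_force: [1.0, 0.2, 0.5]
width: 0.075
```

Emit:
arm_command([
  [[0,0,0],[0,0,0]],
  [[0,0,0],[0,0,0]],
  [[0,0,0],[0,0,0]],
  [[0,0,0],[0,0,0]],
  [[0,0,0],[0,0,0]],
  [[0,0,0],[0,0,0]],
  [[0,0,0],[0,0,0]],
], claw=0.025, newtons=60)

```text
time_s: 39.88
tool_pos: [0.5256, 0.0778, 0.0153]
tcp_rot: [180.0, 0.0, -180.0]
contact_force: [-0.2, 1.2, 5.4]
width: 0.0366
```

Emit:
arm_command([
  [[0,0,-0.004],[0,0,0]],
  [[0,0,-0.01],[0,0,0]],
  [[0,0,-0.025],[0,0,0]],
  [[0,0,-0.045],[0,0,0]],
  [[0,0,-0.07],[0,0,0]],
  [[0,0,-0.095],[0,0,0]],
  [[0,0,-0.12],[0,0,0]],
  [[0,0,-0.145],[0,0,0]],
  [[0,0,-0.16],[0,0,0]],
  [[0,0,-0.168],[0,0,0]],
  [[0,0,-0.17],[0,0,0]],
  [[0,0,-0.17],[0,0,0]],
])

```text
time_s: 41.38
tool_pos: [0.5252, 0.0778, 0.1844]
tcp_rot: [-180.0, -0.0, -180.0]
contact_force: [0.3, 0.2, -4.6]
width: 0.0366
```

```bash
python3 g.py .4659 -.2859 .184 186; python3 - <<'E'
from rig import viewer,robot
import cv2
for n in('wrist',):
    im,_=viewer.get_image(n)
    cv2.imwrite(f'pics/{n}10.png',im[:,:,::-1])
E
```

```text
t 41.38 pos [0.5252 0.0778 0.1844] rot [-1.7998e+02 -3.0000e-02 -1.7999e+02] F [ 0.3  0.2 -4.6] w 0.0366 q [  30.1   -8.3  -10.2    0.   -88.1 -120.1]
shift [ 0.0594 -0.3637  0.0006] turn [-0.02 -0.03 -5.99]
```

View pics/wrist10.png

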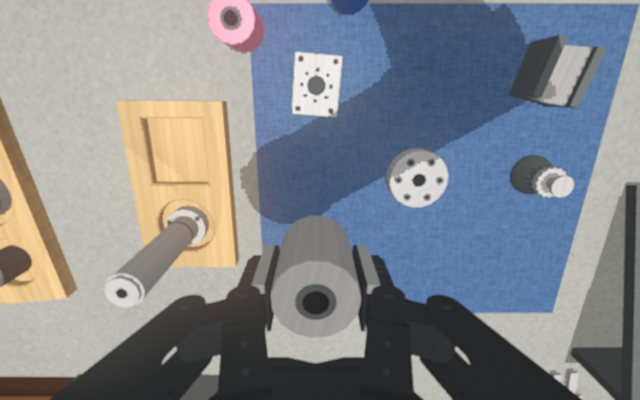

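The grey post is held upright (315,280). I'll carry it to the long board's front pocket.

Emit:
arm_command([
  [[0.003,-0.01,0],[0,0,0]],
  [[0.01,-0.03,0],[0,0,0]],
  [[0.018,-0.06,0],[0,0,0]],
  [[0.026,-0.09,0],[0,0,-1]],
  [[0.034,-0.12,0],[0,0,-2]],
  [[0.04,-0.15,0],[0,0,-3]],
  [[0.045,-0.18,0],[0,0,-4]],
  [[0.049,-0.21,0],[0,0,-5]],
  [[0.052,-0.24,0],[0,0,-6]],
  [[0.055,-0.27,0],[0,0,-6]],
  [[0.057,-0.3,0],[0,0,-6]],
  [[0.059,-0.33,0],[0,0,-6]],
  [[0.0594,-0.355,0],[0,0,-6]],
  [[0.0594,-0.364,0],[0,0,-6]],
  [[0.0594,-0.364,0],[0,0,-6]],
  [[0.0594,-0.364,0],[0,0,-6]],
])

```text
time_s: 43.42
tool_pos: [0.4657, -0.2858, 0.1846]
tcp_rot: [-180.0, -0.0, -174.0]
contact_force: [-0.4, -0.4, -4.9]
width: 0.0368
```

```bash
python3 g.py .4659 -.2859 .0235 186; python3 - <<'E'
from rig import viewer,robot
import cv2
for n in('wrist',):
    im,_=viewer.get_image(n)
    cv2.imwrite(f'pics/{n}11.png',im[:,:,::-1])
E
```

```text
t 43.42 pos [ 0.4657 -0.2858  0.1846] rot [-1.7999e+02 -3.0000e-02 -1.7397e+02] F [-0.4 -0.4 -4.9] w 0.0368 q [-10.5  -5.9  -8.    0.  -87.9 -73.5]
shift [-3.000e-04 -1.000e-04  1.611e-01] turn [-0.01 -0.03  0.03]
```

View pics/wrist11.png

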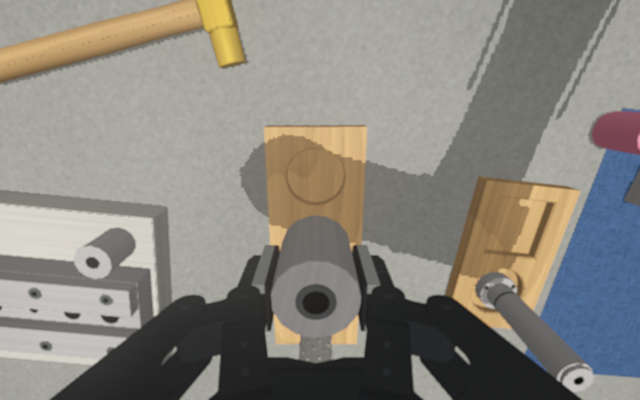

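Emit:
arm_command([
  [[0,0,0.01],[0,0,0]],
  [[0,0,0.03],[0,0,0]],
  [[0,0,0.055],[0,0,0]],
  [[0,0,0.08],[0,0,0]],
  [[0,0,0.1],[0,0,0]],
  [[0,0,0.12],[0,0,0]],
  [[0,0,0.138],[0,0,0]],
  [[0,0,0.15],[0,0,0]],
  [[0,0,0.157],[0,0,0]],
  [[0,0,0.161],[0,0,0]],
  [[0,0,0.161],[0,0,0]],
])

```text
time_s: 44.85
tool_pos: [0.4659, -0.2858, 0.0238]
tcp_rot: [-180.0, -0.0, -173.9]
contact_force: [0.1, 0.9, -4.5]
width: 0.0367
```

Emit:
arm_command([
  [[0,0,0.001],[0,0,0]],
  [[0,0,0.0015],[0,0,0]],
  [[0,0,0.0015],[0,0,0]],
])

```text
time_s: 45.22
tool_pos: [0.466, -0.2858, 0.0225]
tcp_rot: [-180.0, 0.0, -173.9]
contact_force: [-0.2, -0.3, -5.1]
width: 0.0366
```

Emit:
arm_command([
  [[0,0,0.0005],[0,0,0]],
  [[0,0,0.001],[0,0,0]],
  [[0,0,0.001],[0,0,0]],
])

```text
time_s: 45.6
tool_pos: [0.4659, -0.2858, 0.0214]
tcp_rot: [-180.0, 0.0, -173.9]
contact_force: [0.5, -0.8, -4.3]
width: 0.0366
```

Emit:
arm_command([
  [[0,0,0.0005],[0,0,0]],
  [[0,0,0.001],[0,0,0]],
  [[0,0,0.001],[0,0,0]],
])

```text
time_s: 45.98
tool_pos: [0.466, -0.2859, 0.0213]
tcp_rot: [-180.0, 0.0, -173.9]
contact_force: [-4.1, 3.6, 4.0]
width: 0.0364
```

Emit:
arm_command([
  [[0,0,0],[0,0,0]],
  [[0,0,0],[0,0,0]],
  [[0,0,0],[0,0,0]],
  [[0,0,0],[0,0,0]],
  [[0,0,0],[0,0,0]],
  [[0,0,0],[0,0,0]],
], claw=0.07)

```text
time_s: 46.72
tool_pos: [0.466, -0.2859, 0.0213]
tcp_rot: [-180.0, 0.0, -173.9]
contact_force: [-0.2, 0.1, 1.0]
width: 0.0704
```

Emit:
arm_command([
  [[0,0,-0.008],[0,0,0]],
  [[0,0,-0.025],[0,0,0]],
  [[0,0,-0.05],[0,0,0]],
  [[0,0,-0.08],[0,0,0]],
  [[0,0,-0.11],[0,0,0]],
  [[0,0,-0.14],[0,0,0]],
  [[0,0,-0.165],[0,0,0]],
  [[0,0,-0.17],[0,0,0]],
  [[0,0,-0.17],[0,0,0]],
])

```text
time_s: 47.85
tool_pos: [0.466, -0.2857, 0.1916]
tcp_rot: [-180.0, 0.1, -173.9]
contact_force: [0.0, -0.4, -0.9]
width: 0.0699
```

```bash
python3 g.py .4377 .0781 .19 175.2; python3 - <<'E'
from rig import viewer,robot
import cv2
for n in('scene','wrist'):
    im,_=viewer.get_image(n)
    cv2.imwrite(f'pics/{n}12.png',im[:,:,::-1])
E
```

```text
t 47.85 pos [ 0.466  -0.2857  0.1916] rot [-1.7996e+02  6.0000e-02 -1.7393e+02] F [ 0.  -0.4 -0.9] w 0.0699 q [-10.4  -6.   -7.4   0.  -88.6 -73.5]
shift [-0.0103  0.3647  0.0013] turn [-0.04  0.06 10.87]
```

View pics/wrist12.png

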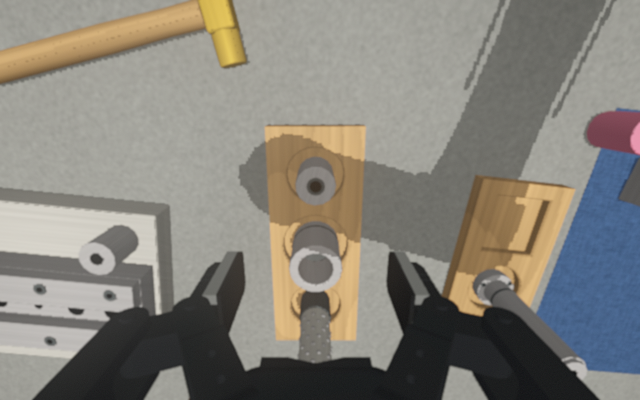

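The long board is complete: post (315,178), bush (316,250), ball pillar (316,320). Now the die insert.

Emit:
arm_command([
  [[0,0.01,0],[0,0,0]],
  [[0,0.03,0],[0,0,1]],
  [[-0.001,0.06,0],[0,0,2]],
  [[-0.002,0.095,0],[0,0,3]],
  [[-0.003,0.13,0],[0,0,4]],
  [[-0.004,0.165,0],[0,0,5]],
  [[-0.005,0.2,0],[0,0,6]],
  [[-0.006,0.235,0],[0,0,7]],
  [[-0.007,0.27,0],[0,0,8]],
  [[-0.008,0.305,0],[0,0,9]],
  [[-0.009,0.34,0],[0,0,10]],
  [[-0.01,0.36,0],[0,0,10.8]],
  [[-0.0103,0.365,0],[0,0,10.8]],
  [[-0.0103,0.365,0],[0,0,10.8]],
  [[-0.0103,0.365,0],[0,0,10.8]],
], claw=0.07)

```text
time_s: 49.82
tool_pos: [0.4372, 0.078, 0.1902]
tcp_rot: [-180.0, -0.1, 175.2]
contact_force: [-0.8, -0.4, 0.1]
width: 0.0702
```

```bash
python3 g.py .4377 .0781 .01 175.2;python3 - <<'E'
from rig import viewer,robot
import cv2
for n in('wrist',):
    im,_=viewer.get_image(n)
    cv2.imwrite(f'pics/{n}13.png',im[:,:,::-1])
E
```

```text
t 49.83 pos [0.4372 0.078  0.1902] rot [-1.7998e+02 -7.0000e-02  1.7524e+02] F [-0.8 -0.4  0.1] w 0.0702 q [  36.3  -22.4  -21.    -0.   -91.5 -131.1]
shift [-0.0007  0.0002  0.1802] turn [-0.02 -0.07  0.04]
```

View pics/wrist13.png

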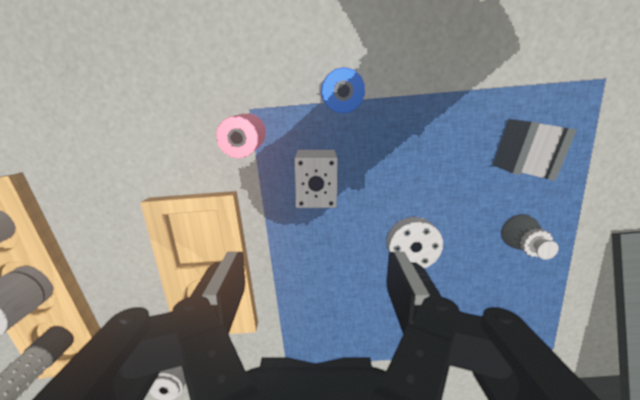

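The insert (316,180) is square to the jaws and the pink and blue look-alikes are clear. Descending.

Emit:
arm_command([
  [[0,0,0.01],[0,0,0]],
  [[0,0,0.035],[0,0,0]],
  [[0,0,0.065],[0,0,0]],
  [[0,0,0.095],[0,0,0]],
  [[0,0,0.12],[0,0,0]],
  [[0,0,0.145],[0,0,0]],
  [[0,0,0.163],[0,0,0]],
  [[0,0,0.175],[0,0,0]],
  [[0,0,0.179],[0,0,0]],
  [[0,0,0.179],[0,0,0]],
])

```text
time_s: 51.12
tool_pos: [0.4372, 0.0779, 0.0115]
tcp_rot: [-180.0, -0.0, 175.2]
contact_force: [-0.4, -0.1, 0.9]
width: 0.0699
```

Emit:
arm_command([
  [[0,0,0],[0,0,0]],
  [[0,0,0],[0,0,0]],
  [[0,0,0],[0,0,0]],
  [[0,0,0],[0,0,0]],
  [[0,0,0],[0,0,0]],
  [[0,0,0],[0,0,0]],
  [[0,0,0],[0,0,0]],
], claw=0.028, newtons=60)

```text
time_s: 52.0
tool_pos: [0.4378, 0.0782, 0.0123]
tcp_rot: [180.0, 0.0, 175.2]
contact_force: [-0.7, 2.4, 5.3]
width: 0.0391
```

Emit:
arm_command([
  [[0,0,-0.004],[0,0,0]],
  [[0,0,-0.01],[0,0,0]],
  [[0,0,-0.025],[0,0,0]],
  [[0,0,-0.045],[0,0,0]],
  [[0,0,-0.07],[0,0,0]],
  [[0,0,-0.09],[0,0,0]],
  [[0,0,-0.1],[0,0,0]],
  [[0,0,-0.1],[0,0,0]],
])

```text
time_s: 53.0
tool_pos: [0.4379, 0.0784, 0.113]
tcp_rot: [179.9, 0.1, 175.2]
contact_force: [0.4, -0.9, -5.1]
width: 0.0394
```

```bash
python3 g.py .4996 -.0613 .11 179.7; python3 - <<'E'
from rig import viewer,robot
import cv2
for n in('wrist',):
    im,_=viewer.get_image(n)
    cv2.imwrite(f'pics/{n}14.png',im[:,:,::-1])
E
```

```text
t 53.0 pos [0.4379 0.0784 0.113 ] rot [1.7992e+02 8.0000e-02 1.7523e+02] F [ 0.4 -0.9 -5.1] w 0.0394 q [  36.4  -21.9  -28.7   -0.   -83.1 -131.1]
shift [-0.0731 -0.1341  0.0029] turn [ 0.08  0.09 -4.47]
```

View pics/wrist14.png

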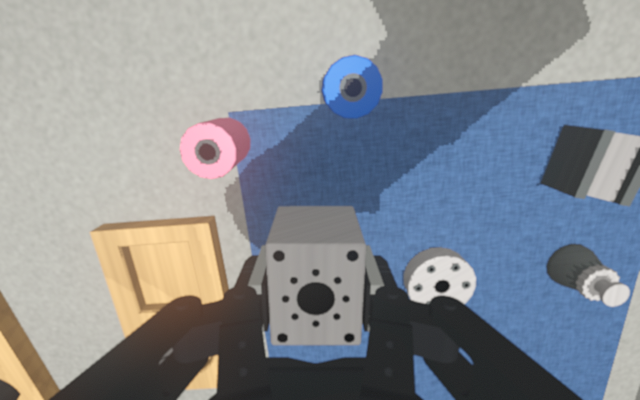

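Held square (315,290). Carrying it to the short board's front pocket.

Emit:
arm_command([
  [[-0.005,-0.01,0],[0,0,0]],
  [[-0.014,-0.025,0],[0,0,0]],
  [[-0.027,-0.05,0],[0,0,-1]],
  [[-0.041,-0.075,0],[0,0,-2]],
  [[-0.055,-0.1,0],[0,0,-3]],
  [[-0.066,-0.12,0],[0,0,-4]],
  [[-0.072,-0.132,0],[0,0,-4.5]],
  [[-0.0731,-0.1341,0],[0.1,0.1,-4.5]],
  [[-0.0731,-0.1341,0],[0.1,0.1,-4.5]],
  [[-0.0731,-0.1341,0],[0.1,0.1,-4.5]],
])

```text
time_s: 54.3
tool_pos: [0.499, -0.0612, 0.1117]
tcp_rot: [-179.9, -0.1, 179.8]
contact_force: [-0.8, 0.5, -5.3]
width: 0.0393
```

```bash
python3 g.py .4996 -.0613 .0205 179.7; python3 - <<'E'
from rig import viewer,robot
import cv2
for n in('wrist','scene'):
    im,_=viewer.get_image(n)
    cv2.imwrite(f'pics/{n}15.png',im[:,:,::-1])
E
```

```text
t 54.3 pos [ 0.499  -0.0612  0.1117] rot [-1.7995e+02 -1.1000e-01  1.7976e+02] F [-0.8  0.5 -5.3] w 0.0393 q [  16.   -11.7  -20.8    0.   -81.  -106.3]
shift [-0.0008 -0.      0.0912] turn [-0.05 -0.11  0.06]
```

View pics/wrist15.png

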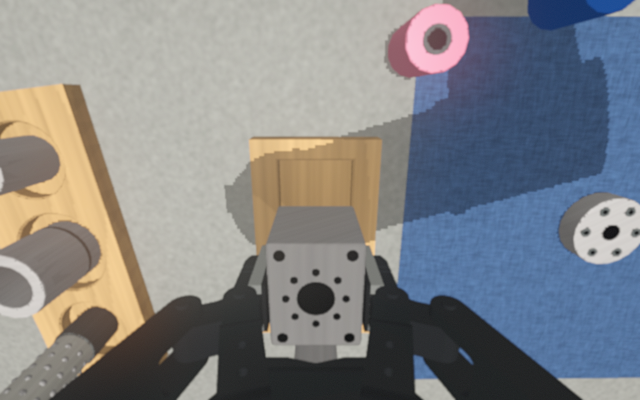

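View pics/scene15.png

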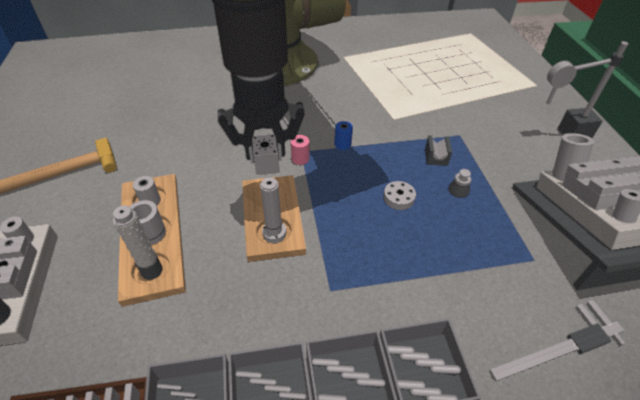

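Aligned over the rectangular pocket (wrist 315,180). Lowering.

Emit:
arm_command([
  [[-0.0004,0,0.008],[0,0,0]],
  [[-0.0004,0,0.022],[0,-0.1,0]],
  [[-0.0004,0,0.038],[0,-0.1,0]],
  [[-0.0004,0,0.054],[0,-0.1,0]],
  [[-0.0004,0,0.068],[0,-0.1,0]],
  [[-0.0004,0,0.08],[0,-0.1,0]],
  [[-0.0004,0,0.087],[0,-0.1,0]],
  [[-0.0004,0,0.091],[0,-0.1,0]],
  [[-0.0004,0,0.091],[0,-0.1,0]],
])

```text
time_s: 55.52
tool_pos: [0.4994, -0.0612, 0.021]
tcp_rot: [-179.9, 0.0, 179.8]
contact_force: [0.2, -0.8, -3.4]
width: 0.0394
```

Emit:
arm_command([
  [[0,0,0.001],[0,0,0]],
  [[0,0,0.0015],[0,0,0]],
  [[0,0,0.0015],[0,0,0]],
])

```text
time_s: 55.9
tool_pos: [0.4995, -0.0612, 0.0196]
tcp_rot: [-180.0, 0.0, 179.8]
contact_force: [0.4, -0.0, -5.0]
width: 0.0395
```

Emit:
arm_command([
  [[0,0,0.0005],[0,0,0]],
  [[0,0,0.001],[0,0,0]],
  [[0,0,0.001],[0,0,0]],
])

```text
time_s: 56.28
tool_pos: [0.4995, -0.0612, 0.0185]
tcp_rot: [-179.9, 0.0, 179.8]
contact_force: [0.8, 0.3, -3.9]
width: 0.0392
```

Emit:
arm_command([
  [[0,0,0.0005],[0,0,0]],
  [[0,0,0.001],[0,0,0]],
  [[0,0,0.001],[0,0,0]],
])

```text
time_s: 56.65
tool_pos: [0.4996, -0.0612, 0.0183]
tcp_rot: [-179.9, 0.0, 179.8]
contact_force: [-5.4, 0.6, 4.9]
width: 0.039
```

Seated. Release, retreat, and move clear for the check.

Emit:
arm_command([
  [[0,0,0],[0,0,0]],
  [[0,0,0],[0,0,0]],
  [[0,0,0],[0,0,0]],
  [[0,0,0],[0,0,0]],
  [[0,0,0],[0,0,0]],
  [[0,0,0],[0,0,0]],
], claw=0.07)

```text
time_s: 57.4
tool_pos: [0.4996, -0.0612, 0.0183]
tcp_rot: [-179.9, 0.0, 179.8]
contact_force: [0.5, 0.0, 0.1]
width: 0.0704
```

Emit:
arm_command([
  [[0,0,-0.008],[0,0,0]],
  [[0,0,-0.025],[0,0,0]],
  [[0,0,-0.05],[0,0,0]],
  [[0,0,-0.08],[0,0,0]],
  [[0,0,-0.11],[0,0,0]],
  [[0,0,-0.14],[0,0,0]],
  [[0,0,-0.17],[0,0,0]],
  [[0,0,-0.19],[0,0,0]],
  [[0,0,-0.2],[0,0,0]],
  [[0,0.03,-0.2],[0,0,0]],
  [[0,0.06,-0.2],[0,0,0]],
  [[0,0.1,-0.2],[0,0,0]],
  [[0,0.14,-0.2],[0,0,0]],
  [[0,0.18,-0.2],[0,0,0]],
  [[0,0.22,-0.2],[0,0,0]],
  [[0,0.26,-0.2],[0,0,0]],
  [[0,0.3,-0.2],[0,0,0]],
  [[0,0.33,-0.2],[0,0,0]],
  [[0,0.34,-0.2],[0,0,0]],
  [[0,0.34,-0.2],[0,0,0]],
])

```text
time_s: 59.9
tool_pos: [0.5006, 0.279, 0.2173]
tcp_rot: [-179.9, -0.0, 179.8]
contact_force: [0.5, -0.5, 0.2]
width: 0.0701
```

```bash
cat > chk.py <<'E'
from rig import viewer,robot
from h import *
print(robot.observe()['time_s'],robot.observe()['tool_pos'])
for n in("top","scene"):
    im,d=viewer.get_image(n); cv2.imwrite(f"pics/{n}F.png",im[:,:,::-1])
    c=cloud(viewer.camera_model(n),d).reshape(-1,3)
    for k,(xy,h,hr) in dict(ball=((.6249,-.2687),.158,.03),smooth=((.5796,-.0617),.136,.03),bush=((.5454,-.2773),.068,.04),post=((.4659,-.2859),.056,.03),ins=((.4996,-.0613),.051,.04),
       jack=((.5252,.306),.049,.03),plate=((.5277,.1834),.018,.04),vee=((.4266,.2963),.038,.04)).items():
        m=(np.hypot(c[:,0]-xy[0],c[:,1]-xy[1])<hr)&(abs(c[:,2]-h)<.006)
        q=c[m][:,:2].astype(np.float32)
        if len(q)<5: print(n,k,len(q));continue
        mid=(q.max(0)+q.min(0))/2
        print(n,k,len(q),"off mm",((mid-xy)*1000).round(1),"size",((q.max(0)-q.min(0))*1000).round(0),"z",np.median(c[m][:,2]).round(4),"want",h,"rect",cv2.minAreaRect(q*1000)[2])
E
python3 chk.py
```

```text
59.9 [0.500551   0.27899194 0.21726847]
top ball 174 off mm [-0.5  0.7] size [25. 23.] z 0.1566 want 0.158 rect 15.736533164978027
top smooth 203 off mm [ 0.8 -0. ] size [28. 26.] z 0.1346 want 0.136 rect 46.2545166015625
top bush 354 off mm [-0.1  1.1] size [50. 52.] z 0.0664 want 0.068 rect 69.61569213867188
top post 325 off mm [0.6 1.4] size [36. 38.] z 0.0549 want 0.056 rect 2.3472511768341064
top ins 561 off mm [0.5 0.3] size [50. 40.] z 0.0502 want 0.051 rect 0.41785457730293274
top jack 28 off mm [-1.  -4.1] size [16. 12.] z 0.047 want 0.049 rect 68.0584716796875
top plate 710 off mm [-0.3 -0.6] size [58. 59.] z 0.0173 want 0.018 rect 3.4026403427124023
top vee 274 off mm [-0.3 -0.1] size [58. 55.] z 0.0367 want 0.038 rect 76.78844451904297
scene ball 225 off mm [1.2 0.7] size [24. 24.] z 0.1571 want 0.158 rect 8.774154663085938
scene smooth 200 off mm [1.1 0.2] size [28. 27.] z 0.135 want 0.136 rect 40.932716369628906
scene bush 279 off mm [-0.   3.7] size [53. 45.] z 0.0667 want 0.068 rect 29.476173400878906
scene post 283 off mm [0.2 0.4] size [39. 38.] z 0.0551 want 0.056 rect 52.28235626220703
scene ins 173 off mm [-0.   0.4] size [51. 40.] z 0.0501 want 0.051 rect 89.47749328613281
scene jack 79 off mm [ 0.4 -0.4] size [19. 19.] z 0.0482 want 0.049 rect 86.30171966552734
scene plate 620 off mm [-0.1 -0. ] size [61. 59.] z 0.0175 want 0.018 rect 32.44390106201172
scene vee 158 off mm [-0.2 -0.4] size [60. 52.] z 0.0371 want 0.038 rect 76.93133544921875
```

View pics/topF.png

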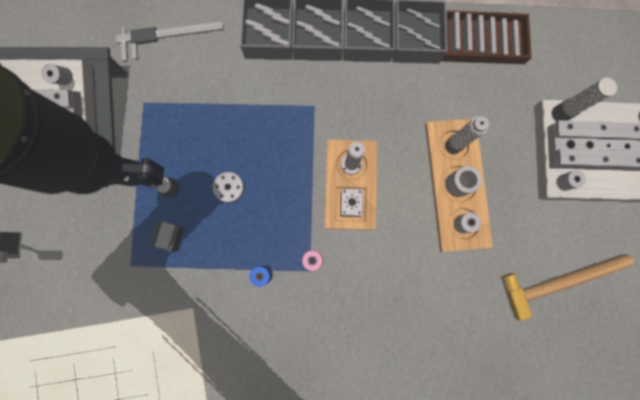

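View pics/sceneF.png

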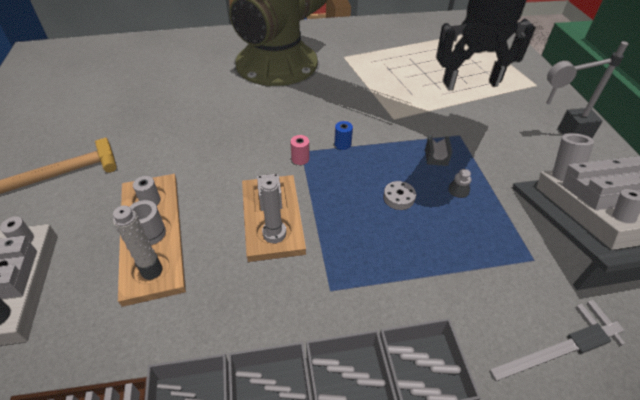

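Both views show all five parts seated at the right heights and centred, and the bystanders and look-alikes haven't moved. Top view: long board at (470,180), short board at (352,185). Handing in.

```bash
python3 -c "
from rig import workorder
print(workorder.hand_in())"
```

```text
the job is handed in; nothing more can be done
None
```

Both kits are made up, and I handed the job in at about 60 s of the 125 s allowed. Each tall pillar went onto its board before any shorter part. The order was ball-cage pillar, smooth pillar, bush, stop post, die insert. I lowered each part until the wrist force showed floor contact (about 2.5–5 N) before opening the gripper.

- **Placed parts:** in the last top and scene pictures all five stand upright, with their tops within about 1.5 mm of the height they should have on the pocket floors. They sit within about 1.5 mm of the pocket centres. The insert is square to its pocket.
- **Not moved:** the vee block and punch plate measured within 1 mm of where they started. The pink and blue look-alikes were checked by eye only, and appear unmoved.
- **Two readings that disagreed:** each came from a view that was partly blocked, and the other camera agreed with the expected position to about 1 mm.
  - The top view put the screw jack 4 mm off, because the gripper hid part of it. The scene view put it within 0.5 mm.
  - The scene view put the bush 3.7 mm off, because the ball-cage pillar hid part of it. The top view put it 1.1 mm off.

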